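# Clamp a brooch in the setting press, up to the clutch's first slip

### The job

Lay the wooden brooch carrier in the channel of the little setting press, bezel end first, and slide it gently under the screw until it rests against the back stop. Then turn the wing knob clockwise until its drag clutch slips for the first time, a few degrees of slip, and stop there: if it is run on by more than about 30 degrees of slip the brooch is squeezed too hard. Let go, and leave the other things on the bench where they are.

Things in the scene. Friction and masses are not known exactly. Their poses are not given: they have to be found in the camera images.
- carrier: Loose brooch carrier, 0.12 kg: wooden slat 137 x 40 x 8 mm with a round brass bezel (30 mm across, 6 mm high, flat blue stone) on its head and an upright wooden grip fin on its tail. Origin on the underside below the bezel's centre; x along the slat to the head end (at x = +22 mm; tail end at -115 mm), z up. Starts flat on the bench.
- fin (a point): Middle of the carrier's grip fin, at (-95, 0, 30) mm in the carrier's frame. The fin is 40 mm long (along the carrier's x), 12 mm thick (y) and reaches from 8 to 40 mm above the slat's underside; same axes as the carrier.
- press: Setting press, a grey steel C-frame fixed to the bench. Origin on the bench under the screw's axis; x along the channel from its open mouth to the column, z up. Base x = -110 to 65 mm, 86 mm wide; column x = 36 to 62 mm; arm over the channel x = -16 to 62 mm, 40 mm wide, z = 68 to 85 mm. Under the arm a 22 mm brass pad, clear of the bezel at first, comes down as the knob turns clockwise.
- bed: Aluminium channel on the press's base, same origin and axes as press. Its floor is 10 mm above the bench, from x = -105 to +32 mm; side walls 7 mm high along its full length, 46 mm apart inside (the 40 mm carrier has 3 mm play on each side). The part in front of the arm is open from above.
- stop: Steel back stop at the inner end of the channel, 36 mm wide, 14 mm high. Origin in the middle of the lower edge of its front face, which is at x = 22 mm, z = 10 mm in the press's frame; same axes. With the carrier's head end against it, the bezel is under the screw's axis.
- knob: Black wing knob of the screw, of constant height, on a steel index collar (48 mm across, z = 86 to 91 mm). Origin on the screw's axis, 92 mm above the bench; z up, x along the wing to its white line. Hub 30 mm across, 6 mm high; above it the wing, 40 mm long (x), 12 mm thick (y), 6 to 36 mm above the origin. Needs about 1 to 3 rad clockwise from above, differently each time; regrasp as needed.
- bottle: Bystander: closed grey bottle, 44 mm across, 120 mm tall; origin at the centre of its underside.
- spool: Bystander: copper spool, 52 mm across, 40 mm tall; origin at the centre of its underside.
- dish: Bystander: white bowl, 84 mm across, 30 mm tall; origin at the centre of its underside.
- driver: Bystander: screwdriver, 150 mm long, lying on the bench; x along it towards the tip.
- clutch (a point): Centre of the wing, 21 mm above the knob's origin. Knob and collar turn together against 0.18 N m while the pad travels. When the pad bears on the brooch the torque jumps within a few degrees to about 0.36 N m and the drag clutch slips: the collar (black tick) stands still, the knob (white line) turns on, and each further radian adds 0.15 N m and 30 N of squeeze. Line and tick agree at first.
Things that resemble listed ones, but are neither listed nor needed, are in the scene too. Of the things like the carrier, leave any that is orange; of the rest the larger one is meant.

How it is judged:
By the outcome, as a careful person would: the job done as asked, in the order asked, and still so for the second after the job is handed in, with the robot touching nothing.
It also fails if it takes over 72 s, if anything falls off the work surface, if the arm or the gripper's body presses on something with over 40 N, if the wrist force passes 120 N, or if a joint passes its speed limit or range.

### The arm

A 6-joint arm with a two-finger parallel gripper is mounted at the origin on the work surface. World frame = base frame: x ahead of the robot, y to its left, z up, the work surface at z = 0. Lengths are in mm, angles in rad, forces in N, time in s.
With the tool pointing down it reaches from about 300 to 875 mm from the base axis. Payload 6.4 kg.
Tool frame: the origin (TCP) lies midway between the tips of the shut fingers; the grasp point (between the pads) lies env.tcp_to_grasp behind it (env.tcp_to_grasp is the distance from the TCP to the grasp point, in mm); z points along the fingers, y is the line along which they close (so a half turn about z gives the same grasp; the last joint's range is limited). The gripper opens to 88 mm and grips with 3 to 60 N. Pads are 18 mm wide; open, the fingers measure 123 mm over their backs; the gripper's body (75 mm by 187 mm) begins 45 mm behind the grasp point.
Start: joints at [1.021, 0.181, 1.607, -0, 1.354, -0.206], TCP at [193.803, 541.37, 207.514] pointing down, gripper open.
Joint ranges: [-2.99, 2.99], [-0.89, 2.07], [0.3, 2.58], [-1.14, 4.28], [0, 2.63], [-3.12, 3.12]. Speed limits (rad/s): [2.57, 2.57, 3.01, 3.14, 3.14, 3.14].

### API

Orientations are given as a unit quaternion [x, y, z, w].
In Python, from plant import env gives the robot as it stands.
- The arm moves only by the tool jog_arm, never from a script. Its argument "steps" is one flat list of numbers, 6 for each row, row after row: the shift along the world's x, y, z in mm, then the turn, a rotation vector about the world's x, y, z in degrees. A call has 1 to 5 rows; each row shifts and turns the commanded pose from where the row before left it; what a row does not reach is not made up. A row lasts 1/8 s, in which the tool goes at most 62.5 mm and 10.7 degrees, less where a joint would pass 70% of its speed; a pose out of reach is approached as far as the arm can. A call is refused whole if a number of a shift passes 62.5 or a number of a turn 10.7, either way. A call with a gripper value outside its range is refused whole. "jaw" is the opening in per cent of the stroke, from 0 (shut) to 100 (fully open), set as the call begins (left out, the last holds). The fingers move at their own pace and stop on an object; "grip_force" is the grip in N (left out, the last holds). Time passes only in rows, so rows that do not move let the fingers close. It gives the time, the measured TCP pose, the force, the opening and the grip force at its end, in the units of the state.
- env.get_state(): the state, without advancing time (a new reading comes with each control period).
- env.camera(name): name is "scene" or "top" or "wrist"; returns the picture (480x640x3 uint8, blue, green, red); there is no depth.
- env.get_calibration(name): a dict with "mtx" (3x3 intrinsics, pixels), "dist_coeffs" ([k1, k2, p1, p2, k3] as OpenCV has them; the pictures are not rectified), "rvec" (rotation vector, rad) and "tvec" (3), from world to camera coordinates, as OpenCV has them. Camera axes: x right, y down, z forward; pixel columns grow to the right and rows downward; lengths in mm; the calibration is good to about 2 mm. A picture is of the moment at which its call begins: read the wrist's pose just before it. get_calibration takes no time and is no camera call; for the wrist camera it gives the pose at the moment of the call.
- env.sign_off(): hands the job in; it is judged then, once.
Trained networks look in the newest picture that a camera, given by its name, has taken for a name from the list of things; names that differ only in an ending like _2 or _b are one class to them, and where a whole thing is asked for, a point or a joint stands for the part that bears it (a point fixed in the world has none). Each returns a list of dicts, best first, with "score" (0 to 1); they miss things now and then, are a little off and sometimes report something else, mostly with a low value. They report only what shows in the picture. A call takes as long as a camera call. They do not tell look-alikes from the thing itself.
- env.boxes_of(camera, query): "extent" ([centre column, centre row, width, height] in pixels, round what is visible of it).
- env.spot_point(camera, query): "xy" ([column, row] in pixels: a listed point, or the origin of a listed thing).
The state is a dict: "t": time; "joints": joint angles; "joint_velocities": joint speeds; "joint_torque": joint torques, N m; "eef_pos": TCP position; "tcp_rot": TCP orientation; "force": force on the tool from outside, world axes, zero at the start; "torque": the same for the moment, N m; "opening": finger opening in mm; "grasp_force": force on a finger pad.
Only numpy, scipy, OpenCV 4.12 (cv2) and the standard library are available. Lean on these libraries where they do the work, as an engineer would, in place of code of your own. Each camera call takes 0.05 s, during which the arm holds its last target. There are 200 camera calls.

## Working session

There is one attempt and no reset: what is moved stays moved. The work goes in short steps, Python scripts to look and compute and a tool call to move; the robot and the scene stay as the last step left them, time stands still between calls to the robot, and variables do not carry over. Pictures are saved under pics/ and viewed, at most 10 in all, crops included, and the job is handed in when it is done.

Besides the shell and the picture viewer there is one more tool, called after ">>>" as name(argument=value, ...), one argument or row to a line, values as JSON. jog_arm: Moves the arm, as the interface text tells. Its arguments: {"type":"object","properties":{"steps":{"type":"array"},"jaw":{"type":"number"},"grip_force":{"type":"number"}},"required":["steps"]}

```bash
mkdir -p pics; ls
python3 - <<'E'
from plant import env
import cv2
for n in ("top","scene"):
    cv2.imwrite(f"pics/{n}0.png",env.camera(n))
    for q in ("carrier","fin","press","knob","stop","clutch","bed"):
        print(n,q,[(round(d["score"],2),[round(float(v)) for v in d["xy"]]) for d in env.spot_point(n,q)][:4])
print(env.tcp_to_grasp,env.get_state())
E
```

```text
pics
top carrier [(0.95, [223, 348]), (0.73, [208, 242]), (0.58, [229, 270]), (0.29, [444, 230])]
top fin [(0.97, [185, 275]), (0.95, [239, 309]), (0.57, [217, 209])]
top press [(0.93, [356, 242])]
top knob [(0.52, [359, 236])]
top stop []
top clutch [(0.76, [363, 233])]
top bed [(0.73, [356, 242])]
scene carrier [(0.97, [408, 293]), (0.94, [396, 219]), (0.57, [396, 268])]
scene fin [(0.78, [405, 313]), (0.6, [434, 265]), (0.59, [385, 234])]
scene press [(0.79, [261, 271])]
scene knob [(0.57, [260, 246])]
scene stop [(0.54, [252, 270])]
scene clutch [(0.5, [260, 243])]
scene bed [(0.72, [262, 274])]
18.700000000000003 {'t': 0.8, 'joints': array([ 1.02067754e+00,  1.80757165e-01,  1.60700762e+00, -1.30218677e-06,
        1.35376806e+00, -2.06278591e-01]), 'joint_velocities': array([ 1.09495709e-03,  6.51551221e-04,  1.76052922e-03, -1.12384605e-04,
       -9.55485625e-05,  5.88843979e-04]), 'joint_torque': array([ 2.27918026e-03, -4.33779824e+01, -3.42168331e+01,  7.05308164e-02,
        3.06048396e-02, -5.98231600e-05]), 'eef_pos': array([193.82101781, 541.37515094, 207.53487821]), 'tcp_rot': array([1.71074317e-01, 9.85258127e-01, 2.75582929e-05, 1.16337874e-05]), 'force': array([-0.91631056,  0.22662244, -0.03947249]), 'torque': array([0.04938504, 0.05676651, 0.01117702]), 'grasp_force': 0.0, 'opening': 87.8980372936355}
```

View pics/top0.png

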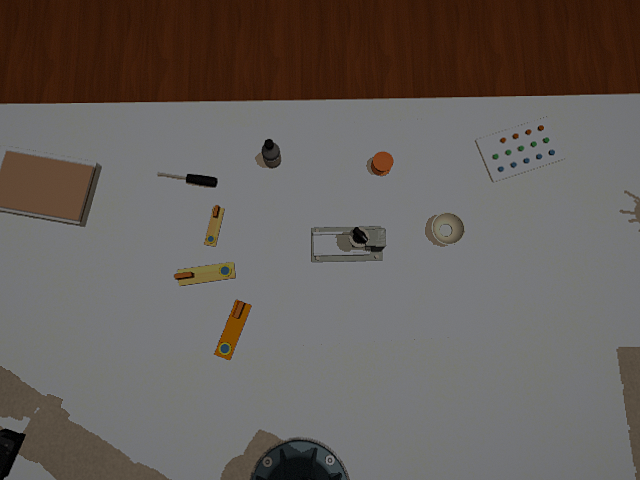

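View pics/scene0.png

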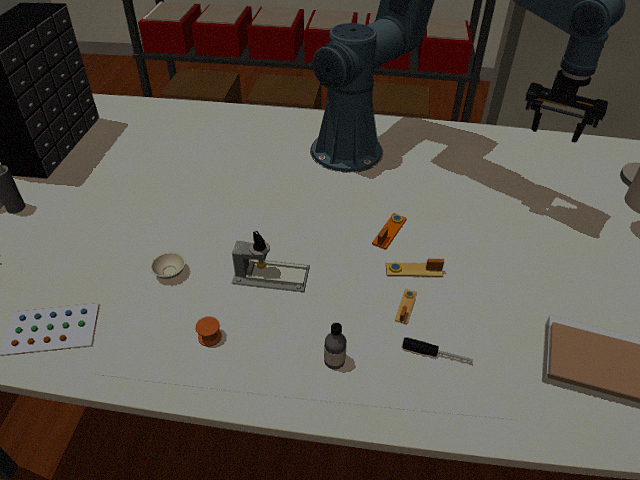

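Carrier look-alikes in the top view are the small yellow one (215,226), the large yellow one (205,273) and the orange one (232,330). I choose the large yellow one, with its bezel at (225,270) and fin at (184,275). The press is at (348,244), with its mouth towards the left (+y) and the knob at about (359,236).

```bash
cat > h.py <<'E'
from plant import env
import cv2, numpy as np
from scipy.spatial.transform import Rotation as R
def cal(n):
    c=env.get_calibration(n); return [np.array(c[k],float) for k in("mtx","dist_coeffs","rvec","tvec")]
def back(c,uv,z):
    m,d,r,t=c; Rm=cv2.Rodrigues(r)[0]; t=t.reshape(3)
    p=cv2.undistortPoints(np.array(uv,float).reshape(-1,1,2),m,d).reshape(-1,2)
    o=-Rm.T@t; v=np.c_[p,np.ones(len(p))]@Rm
    z=np.broadcast_to(z,len(p))
    return o+v*((z-o[2])/v[:,2])[:,None]
def proj(c,P):
    return cv2.projectPoints(np.array(P,float).reshape(-1,3),c[2],c[3],c[0],c[1])[0].reshape(-1,2)
def tool():
    s=env.get_state(); Rm=R.from_quat(s["tcp_rot"]).as_matrix()
    print("t",round(s["t"],2),"tcp",s["eef_pos"].round(1),"y-axis deg",np.degrees(np.arctan2(Rm[1,1],Rm[0,1])).round(2),"z",Rm[:,2].round(3),"F",s["force"].round(1),"T",s["torque"].round(3),"open",round(s["opening"],1),"gf",round(s["grasp_force"],1))
E
python3 - <<'E'
from h import *
c=cal("top")
print(back(c,[(225,270),(184,275),(359,236),(311,245),(386,238),(270,153),(380,163),(236,263),(237,276),(176,273),(180,286)],[14,40,128,10,85,100,40,8,8,8,8]).round(0))
tool()
# wrist cam mounting
m,d,r,t=cal("wrist");Rm=cv2.Rodrigues(r)[0];print(-Rm.T@t.reshape(3),Rm.round(2),m)
E
```

```text
[[ 501.  172.   14.]
 [ 488.  263.   40.]
 [ 557. -143.  128.]
 [ 559.  -37.   10.]
 [ 559. -210.   85.]
 [ 765.   55.  100.]
 [ 757. -212.   40.]
 [ 518.  147.    8.]
 [ 487.  144.    8.]
 [ 497.  291.    8.]
 [ 465.  280.    8.]]
t 0.8 tcp [193.8 541.4 207.5] y-axis deg 70.3 z [ 0.  0. -1.] F [-0.9  0.2 -0. ] T [0.049 0.057 0.011] open 87.9 gf 0.0
[113.17294206 569.85774024 385.54520951] [[ 0.34  0.94 -0.  ]
 [ 0.89 -0.32  0.33]
 [ 0.31 -0.11 -0.95]] [[370.63895045   0.         318.10313016]
 [  0.         370.63895045 242.13518125]
 [  0.           0.           1.        ]]
```

Run:
```python
import cv2
i=cv2.imread("pics/top0.png")
cv2.imwrite("pics/crop1.png",cv2.resize(i[195:365,150:400],None,fx=3.1,fy=3.1,interpolation=cv2.INTER_CUBIC))
```

```text
(no output)
```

View pics/crop1.png

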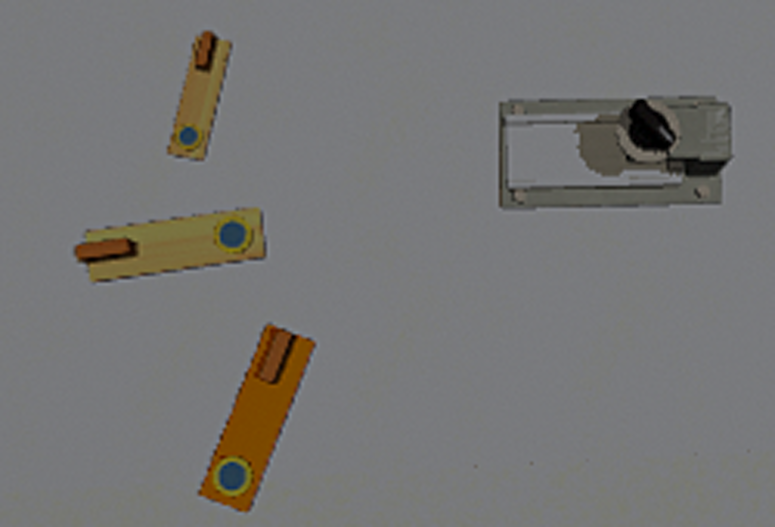

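The crop confirms it: of the two yellow ones, the larger at crop (170,245) is the carrier, with its fin to the left (105,250) and bezel to the right (232,235). I'll bring the wrist camera over it.

>>> jog_arm(
  steps=[30,-29,0,0,0,-6.2,30,-29,0,0,0,-6.2,30,-29,0,0,0,-6.2,30,-29,0,0,0,-6.2,30,-29,0,0,0,-6.2],
)

```text
t: 1.42
eef_pos: [344.7, 395.4, 207.7]
tcp_rot: [0.43, 0.903, 0.0, 0.0]
force: [-0.1, -0.1, 0.6]
opening: 88.4
grasp_force: 0.0
```

>>> jog_arm(
  steps=[30,-29,0,0,0,-6.2,30,-29,0,0,0,-6.2,30,-29,0,0,0,-6.2,30,-29,0,0,0,-6.2,20,-25,0,0,0,-6.2],
)

```text
t: 2.05
eef_pos: [485.0, 254.1, 207.6]
tcp_rot: [0.656, 0.755, 0.0, 0.0]
force: [0.0, -0.2, 0.5]
opening: 88.4
grasp_force: 0.0
```

Run:
```python
from h import *
tool()
c=cal("wrist"); i=env.camera("wrist"); cv2.imwrite("pics/w1.png",i)
m=[[500,172,14],[488,263,40]]
print(proj(c,m).round())
for q,z in(("carrier",0),("fin",30)):
    for d in env.spot_point("wrist",q)[:3]: print(q,round(d["score"],2),d["xy"],back(c,[d["xy"]],z).round(1))
```

```text
t 2.05 tcp [485.  254.1 207.6] y-axis deg 8.05 z [ 0. -0. -1.] F [ 0.  -0.2  0.5] T [-0.054  0.07  -0.043] open 88.4 gf 0.0
[[322. 277.]
 [323. 200.]]
carrier 0.96 [392.5, 251.2] [[574.4 207.5   0. ]]
carrier 0.85 [158.9, 251.0] [[316.3 171.3   0. ]]
carrier 0.65 [321.6, 275.4] [[500.5 167.5   0. ]]
fin 0.84 [320.2, 192.0] [[484.4 268.   30. ]]
fin 0.76 [227.8, 306.3] [[403.  130.3  30. ]]
fin 0.61 [462.1, 278.9] [[646.2 197.3  30. ]]
```

View pics/w1.png

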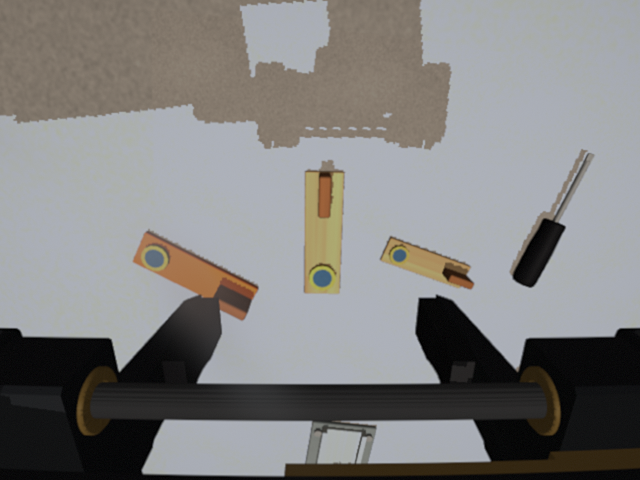

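The wrist picture shows the large yellow carrier in the middle, with its fin top at (325,190) and bezel at (322,277). The orange one is at left, the small yellow one at right, and the press mouth is at the bottom (345,440).

Run:
```python
from h import *
tool()
c=cal("wrist"); i=cv2.imread("pics/w1.png"); h=cv2.cvtColor(i,cv2.COLOR_BGR2HSV)
m=cv2.inRange(h,(15,60,60),(35,255,255)); k=np.zeros_like(m); k[150:310,290:360]=1; m*=k
ys,xs=np.nonzero(m); P=back(c,np.c_[xs,ys],8)[:,:2].astype(np.float32)
r=cv2.minAreaRect(P); b=cv2.boxPoints(r); print(r,b.round(1))
# blue stone centre at z=14
s=cv2.inRange(h,(95,80,40),(125,255,255))*k; ys,xs=np.nonzero(s); print("stone",back(c,[[xs.mean(),ys.mean()]],14).round(1),len(xs))
# fin: brownish orange
f=cv2.inRange(h,(3,100,30),(14,255,255))*k; ys,xs=np.nonzero(f); print(len(xs)); pp=back(c,np.c_[xs,ys],40)[:,:2].astype(np.float32); print("fin",cv2.minAreaRect(pp))
print("tcp px",proj(c,[[485,254,207.6]]))
```

```text
t 2.2 tcp [484.4 254.4 207.4] y-axis deg 8.2 z [-0.  0. -1.] F [-0.5 -0.3 -0.1] T [-0.116  0.097  0.01 ] open 88.3 gf 0.0
((494.2889404296875, 218.58201599121094), (39.008853912353516, 136.17173767089844), 7.525168418884277) [[466.  283.5]
 [483.9 148.5]
 [522.5 153.6]
 [504.7 288.6]]
stone [[499.8 171.1  14. ]] 208
509
fin ((488.1126708984375, 268.6510009765625), (11.252942085266113, 42.135963439941406), 8.224247932434082)
tcp px [[320.47663976 285.18229669]]
```

>>> jog_arm(
  steps=[3.7,12,-50,0,0,-0.6,0,0,-50,0,0,0,0,0,-50,0,0,0,0,0,-30,0,0,0,0,0,-13,0,0,0],
)

```text
t: 2.82
eef_pos: [485.3, 268.0, 12.6]
tcp_rot: [0.657, 0.754, -0.001, -0.001]
force: [0.4, 1.0, 0.1]
opening: 88.0
grasp_force: 0.0
```

>>> jog_arm(
  steps=[0,0,0,0,0,0,0,0,0,0,0,0,0,0,0,0,0,0,0,0,0,0,0,0,0,0,0,0,0,0],
  jaw=0,
  grip_force=25,
)

```text
t: 3.45
eef_pos: [487.8, 267.4, 15.0]
tcp_rot: [0.658, 0.753, 0.0, 0.0]
force: [0.5, -0.3, 0.6]
opening: 40.4
grasp_force: 0.0
```

Run:
```python
from h import *
tool()
```

```text
t 3.45 tcp [487.8 267.4  15. ] y-axis deg 7.7 z [ 0.001  0.    -1.   ] F [ 0.5 -0.3  0.6] T [-0.009  0.036 -0.038] open 40.4 gf 0.0
```

>>> jog_arm(
  steps=[0,0,0,0,0,0,0,0,0,0,0,0,0,0,0,0,0,0,0,0,0,0,0,0,0,0,0,0,0,0],
)

```text
t: 4.08
eef_pos: [487.5, 267.4, 14.5]
tcp_rot: [0.658, 0.753, -0.0, -0.0]
force: [0.6, 0.4, -0.0]
opening: 0.5
grasp_force: 0.0
```

>>> jog_arm(
  steps=[0,0,20,0,0,0,0,0,40,0,0,0,0,0,50,0,0,0,0,0,0,0,0,0],
)

```text
t: 4.58
eef_pos: [490.7, 268.4, 129.1]
tcp_rot: [0.658, 0.753, 0.004, 0.002]
force: [0.5, 0.0, -0.5]
opening: 0.6
grasp_force: 0.0
```

Run:
```python
from h import *
tool()
```

```text
t 4.58 tcp [490.7 268.4 129.1] y-axis deg 7.71 z [ 0.008  0.003 -1.   ] F [ 0.5  0.  -0.5] T [-0.107  0.045 -0.015] open 0.6 gf 0.0
```

The gripper closed on nothing, so I'll look again.

Run:
```python
from h import *
tool()
cw=cal("wrist"); w=env.camera("wrist"); t=env.camera("top"); s=env.camera("scene")
cv2.imwrite("pics/w2.png",w);cv2.imwrite("pics/t2.png",t);cv2.imwrite("pics/s2.png",s)
a=cv2.resize(t[200:360,150:400],(500,320)); b=cv2.resize(s[180:360,340:540],(300,270))
o=np.zeros((560,800,3),np.uint8); o[:320,:500]=a; o[:270,500:]=b; o[320:,:320]=cv2.resize(w,(320,240)); cv2.imwrite("pics/v2.png",o)
st=env.get_state()["eef_pos"]; print(proj(cal("top"),[st]),proj(cal("scene"),[st]),proj(cw,[st]))
```

```text
t 4.58 tcp [490.7 268.4 129.1] y-axis deg 7.71 z [ 0.008  0.003 -1.   ] F [ 0.5  0.  -0.5] T [-0.107  0.045 -0.015] open 0.6 gf 0.0
[[172.31442707 271.52148359]] [[441.83368243 233.17302961]] [[311.90765598 281.06843335]]
```

View pics/v2.png

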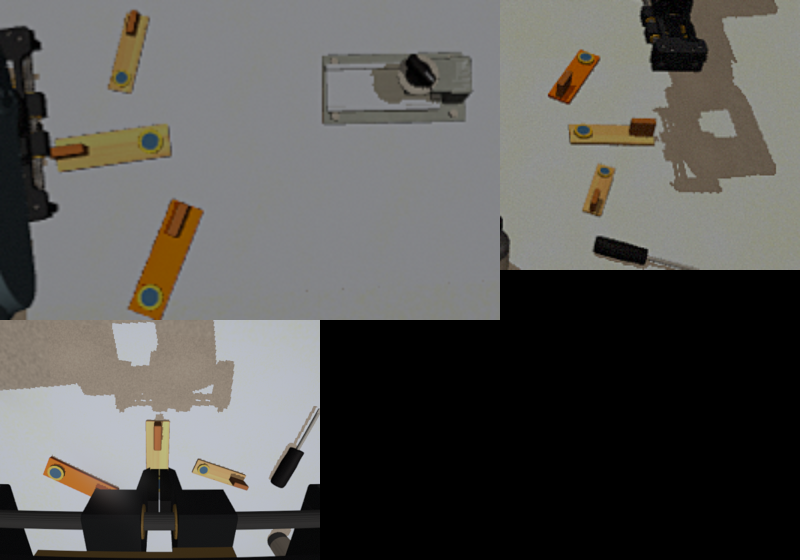

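```bash
cat > car.py <<'E'
from h import *
def car(c,i,roi,zs=(8,14,40)):
    x0,x1,y0,y1=roi; h=cv2.cvtColor(i,cv2.COLOR_BGR2HSV); k=np.zeros(h.shape[:2],np.uint8); k[y0:y1,x0:x1]=1
    for n,lo,hi,z in(("slat",(15,60,60),(35,255,255),zs[0]),("stone",(95,80,40),(125,255,255),zs[1]),("fin",(3,100,30),(14,255,255),zs[2])):
        ys,xs=np.nonzero(cv2.inRange(h,lo,hi)*k)
        if len(xs)<5: print(n,"few");continue
        r=cv2.minAreaRect(back(c,np.c_[xs,ys],z)[:,:2].astype(np.float32)); print(n,len(xs),np.round(r[0],1),np.round(r[1],1),round(r[2],1))
E
python3 - <<'E'
from car import *
cw=cal("wrist")
w=cv2.imread("pics/w2.png")
car(cw,w,(280,345,190,320))
for f in("top0","t2"): car(cal("top"),cv2.imread(f"pics/{f}.png"),(170,240,260,290))
print("fin model in w2",proj(cw,[[488,266.7,40],[488,266.7,30],[490.6,247,40],[485.3,286.5,40]]).round())
cv2.imwrite("pics/v3.png",cv2.resize(w[180:480,150:500],(700,600)))
E
```

```text
slat 3708 [487.5 232.4] [ 39.5 108.4] 7.5
stone few
fin 829 [488.1 251.6] [16.2 81.1] 16.2
slat 769 [494.9 222.1] [ 39.4 143.3] 7.0
stone 50 [500.  173.1] [17.2 16.9] 0.8
fin 96 [484.7 215.4] [ 28.8 141.3] 6.0
slat 776 [494.1 228. ] [ 39.4 155.2] 7.0
stone 50 [500.  173.1] [17.2 16.9] 0.8
fin 96 [485.9 214.4] [ 29.2 139.4] 7.0
fin model in w2 [[321. 236.]
 [321. 232.]
 [321. 261.]
 [321. 210.]]
```

View pics/v3.png

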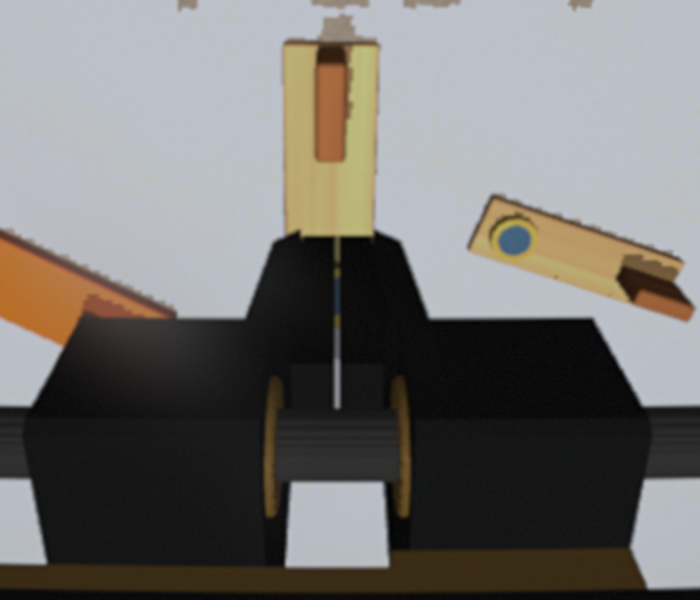

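Run:
```python
from h import *
y=np.array([np.cos(np.radians(70.3)),np.sin(np.radians(70.3)),0])
p=np.array([193.8,541.4,207.5]); 
for s in(-50,0,50): print(proj(cal("scene"),[p+s*y]).round(), proj(cal("scene"),[p+s*y+[0,0,40]]).round())
s=cv2.imread("pics/s2.png"); c=cal("scene"); q=np.array([489.5,267.5,129.5])
s=cv2.resize(s[150:300,370:500],None,fx=4,fy=4,interpolation=cv2.INTER_CUBIC)
for P,col in((q,(0,0,255)),([488,266.7,40],(0,255,0)),([488,266.7,0],(255,0,0))):
    u=(proj(c,[P])[0]-[370,150])*4; cv2.drawMarker(s,tuple(int(v) for v in u),col,1,14,1)
cv2.imwrite("pics/v4.png",cv2.convertScaleAbs(s,alpha=1.6,beta=20))
```

```text
[[531. 139.]] [[535. 126.]]
[[550. 144.]] [[555. 131.]]
[[569. 150.]] [[574. 137.]]
```

View pics/v4.png

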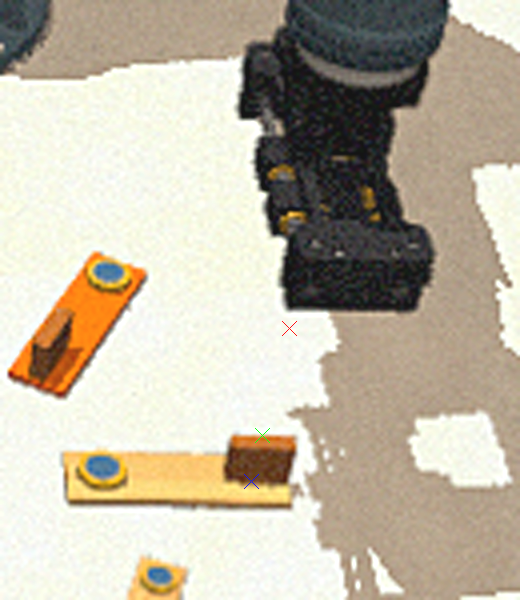

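The carrier has not moved. The pictures suggest the fingertips sit about 30 mm above the reported TCP: the tip spacing in the wrist view gives a depth of about 167 mm instead of 197 mm, and the scene view shows the tips higher than predicted. I'll check by touching the free bench gently with the shut fingers.

>>> jog_arm(
  steps=[0,40,0,0,0,0,0,35,-50,0,0,0,0,0,-50,0,0,0,0,0,-10,0,0,0,0,0,0,0,0,0],
)

```text
t: 5.35
eef_pos: [486.7, 341.7, 13.6]
tcp_rot: [0.658, 0.753, -0.001, -0.001]
force: [0.2, 0.3, -0.4]
opening: 0.2
grasp_force: 0.0
```

>>> jog_arm(
  steps=[0,0,-3,0,0,0,0,0,-3,0,0,0,0,0,-3,0,0,0,0,0,-3,0,0,0,0,0,0,0,0,0],
)

```text
t: 5.98
eef_pos: [487.3, 342.3, 2.3]
tcp_rot: [0.658, 0.753, -0.0, -0.0]
force: [-0.2, -0.1, -0.1]
opening: 0.8
grasp_force: 0.0
```

>>> jog_arm(
  steps=[0,0,-3,0,0,0,0,0,-3,0,0,0,0,0,-3,0,0,0,0,0,0,0,0,0],
)

```text
t: 6.48
eef_pos: [487.2, 342.2, -6.9]
tcp_rot: [0.658, 0.753, -0.0, -0.0]
force: [-0.9, 0.2, -0.4]
opening: 0.7
grasp_force: 0.0
```

>>> jog_arm(
  steps=[0,0,-3,0,0,0,0,0,-3,0,0,0,0,0,-3,0,0,0,0,0,0,0,0,0],
)

```text
t: 6.98
eef_pos: [487.2, 342.3, -15.9]
tcp_rot: [0.658, 0.753, -0.0, -0.0]
force: [0.3, 0.3, 0.2]
opening: 0.6
grasp_force: 0.0
```

>>> jog_arm(
  steps=[0,0,-2,0,0,0,0,0,-2,0,0,0,0,0,-2,0,0,0,0,0,0,0,0,0],
)

```text
t: 7.48
eef_pos: [487.3, 342.3, -21.7]
tcp_rot: [0.658, 0.753, -0.0, -0.0]
force: [-0.3, -0.3, -0.0]
opening: 0.1
grasp_force: 0.0
```

Already below z = 0 without contact, so the reported TCP really lies beyond the tips.

>>> jog_arm(
  steps=[0,0,-1.5,0,0,0,0,0,-1.5,0,0,0,0,0,0,0,0,0],
)

```text
t: 7.85
eef_pos: [487.4, 342.3, -24.6]
tcp_rot: [0.658, 0.753, -0.0, -0.0]
force: [0.6, -0.5, -1.2]
opening: 0.5
grasp_force: 0.0
```

>>> jog_arm(
  steps=[0,0,-1,0,0,0,0,0,-1,0,0,0,0,0,0,0,0,0],
)

```text
t: 8.22
eef_pos: [487.4, 342.3, -26.6]
tcp_rot: [0.658, 0.753, -0.0, -0.0]
force: [-0.1, 0.5, -0.1]
opening: 0.3
grasp_force: 0.0
```

>>> jog_arm(
  steps=[0,0,-1,0,0,0,0,0,-1,0,0,0,0,0,0,0,0,0],
)

```text
t: 8.6
eef_pos: [487.4, 342.3, -28.6]
tcp_rot: [0.658, 0.753, -0.0, -0.0]
force: [-1.1, 0.4, 0.4]
opening: 0.7
grasp_force: 0.0
```

>>> jog_arm(
  steps=[0,0,-1,0,0,0,0,0,-1,0,0,0,0,0,0,0,0,0],
)

```text
t: 8.98
eef_pos: [487.4, 342.3, -30.6]
tcp_rot: [0.658, 0.753, -0.0, -0.0]
force: [-0.0, 0.6, -0.6]
opening: 0.3
grasp_force: 0.0
```

>>> jog_arm(
  steps=[0,0,-1,0,0,0,0,0,-1,0,0,0,0,0,0,0,0,0],
)

```text
t: 9.35
eef_pos: [487.5, 342.4, -30.8]
tcp_rot: [0.658, 0.753, -0.0, 0.0]
force: [-6.8, -3.7, 14.4]
opening: 0.6
grasp_force: 7.5
```

Contact is at reported z ≈ -30.7, so the tips lie 30.6 mm above the reported TCP. I'll correct by -30.6 in z from now on and regrasp.

>>> jog_arm(
  steps=[0,0,20,0,0,0,0,0,40,0,0,0,0,0,40,0,0,0,0,-40,0,0,0,0,0,-35,0,0,0,0],
  jaw=50,
)

```text
t: 9.98
eef_pos: [488.3, 266.9, 69.3]
tcp_rot: [0.658, 0.753, 0.001, 0.001]
force: [-0.2, -0.2, -0.8]
opening: 43.7
grasp_force: 0.0
```

>>> jog_arm(
  steps=[0,0,-30,0,0,0,0,0,-30,0,0,0,0,0,-15,0,0,0,0,0,-9,0,0,0,0,0,0,0,0,0],
)

```text
t: 10.6
eef_pos: [487.5, 267.5, -16.5]
tcp_rot: [0.658, 0.753, -0.0, -0.0]
force: [-0.7, -0.1, 0.6]
opening: 44.0
grasp_force: 0.0
```

>>> jog_arm(
  steps=[0,0,0,0,0,0,0,0,0,0,0,0,0,0,0,0,0,0,0,0,0,0,0,0,0,0,0,0,0,0],
  jaw=0,
  grip_force=25,
)

```text
t: 11.22
eef_pos: [487.8, 267.5, -16.1]
tcp_rot: [0.658, 0.753, 0.0, 0.0]
force: [0.0, 0.7, 3.7]
opening: 11.4
grasp_force: 25.0
```

Gripped, with an opening of 11.4 mm. I'll lift it, move over the press and look at the press.

>>> jog_arm(
  steps=[0,0,20,0,0,0,0,0,45,0,0,0,0,0,50,0,0,0,0,0,50,0,0,0,10,-30,31,0,0,-1.7],
)

```text
t: 11.85
eef_pos: [497.7, 238.6, 182.0]
tcp_rot: [0.668, 0.744, 0.001, 0.001]
force: [1.0, -0.2, -1.5]
opening: 11.6
grasp_force: 25.0
```

>>> jog_arm(
  steps=[10,-50,0,0,0,-2,10,-50,0,0,0,-2,10,-50,0,0,0,-2,10,-50,0,0,0,0,10,-50,0,0,0,0],
)

```text
t: 12.48
eef_pos: [547.2, -14.2, 179.1]
tcp_rot: [0.707, 0.707, -0.0, -0.0]
force: [1.0, 0.5, -1.4]
opening: 12.0
grasp_force: 25.0
```

>>> jog_arm(
  steps=[10,-50,0,0,0,0,0,-50,0,0,0,0,0,-30,0,0,0,0,0,-17,0,0,0,0,0,0,0,0,0,0],
)

```text
t: 13.1
eef_pos: [557.2, -160.0, 179.1]
tcp_rot: [0.708, 0.707, -0.0, -0.0]
force: [-0.3, 1.2, -0.9]
opening: 11.8
grasp_force: 25.0
```

Run:
```python
from h import *
tool()
c=cal("wrist"); i=env.camera("wrist"); cv2.imwrite("pics/w5.png",i); np.save("c5.npy",np.array(c,dtype=object),allow_pickle=True)
for q,z in(("press",0),("knob",92),("clutch",113),("stop",10),("bed",0)):
    for d in env.spot_point("wrist",q)[:2]: print(q,round(d["score"],2),d["xy"],back(c,[d["xy"]],z).round(1))
```

```text
t 13.1 tcp [ 557.2 -160.   179.1] y-axis deg -0.08 z [-0.001  0.001 -1.   ] F [-0.3  1.2 -0.9] T [-0.024  0.019  0.004] open 11.8 gf 25.0
press 0.93 [322.8, 192.7] [[ 561.  -147.2    0. ]]
knob 0.57 [323.5, 219.2] [[ 560.4 -148.5   92. ]]
clutch 0.86 [323.6, 225.6] [[ 560.2 -147.3  113. ]]
bed 0.89 [321.9, 190.8] [[ 560.1 -145.3    0. ]]
```

View pics/w5.png

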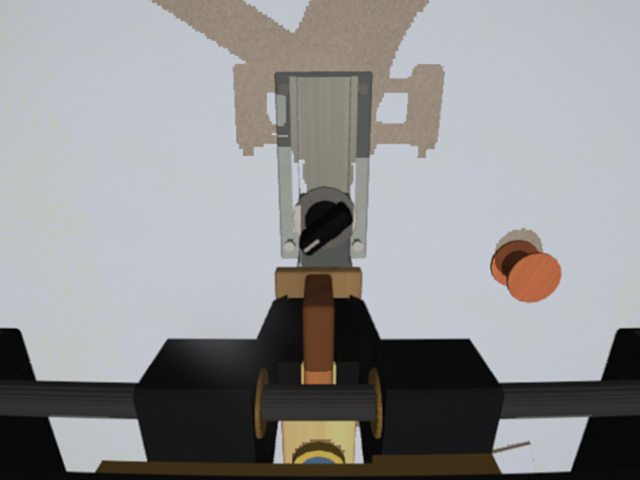

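The picture shows the press: its mouth edge is at row 72 (cols 275–373) and the channel runs down to the arm. The knob is at (324,222), with the white line at its lower-left end (313,244). The carrier is held with its fin at (318,320).

Run:
```python
from h import *
c=[np.array(a,float) for a in np.load("c5.npy",allow_pickle=True)]
g=cv2.GaussianBlur(cv2.cvtColor(cv2.imread("pics/w5.png"),cv2.COLOR_BGR2GRAY),(1,5),0).astype(float)
for r in range(80,156,15):
    d=g[r,265:385][1:]-g[r,265:385][:-1]; k=[(265+j,round(d[j])) for j in range(len(d)) if abs(d[j])>9]
    print(r,[(a+0.5,b,*back(c,[[a+.5,r]],17)[0,:2].round(1)) for a,b in k])
print("rows at col 322",[(r,g[r,322]) for r in range(64,84)])
print("mouth z8,10,17:",[back(c,[[322,72],[322,76]],z)[:,1].round(1) for z in(0,8,10,17)])
```

```text
80 [(273.5, -26, np.float64(518.7), np.float64(-46.5)), (274.5, -34, np.float64(519.5), np.float64(-46.5)), (288.5, 22, np.float64(531.4), np.float64(-46.6)), (289.5, 26, np.float64(532.3), np.float64(-46.6)), (295.5, -13, np.float64(537.4), np.float64(-46.6)), (297.5, 13, np.float64(539.1), np.float64(-46.6)), (348.5, -10, np.float64(582.4), np.float64(-46.7)), (349.5, -16, np.float64(583.2), np.float64(-46.7)), (351.5, 13, np.float64(584.9), np.float64(-46.7)), (356.5, -11, np.float64(589.2), np.float64(-46.7)), (357.5, -26, np.float64(590.0), np.float64(-46.7)), (358.5, -17, np.float64(590.9), np.float64(-46.6)), (371.5, 27, np.float64(602.0), np.float64(-46.6)), (372.5, 26, np.float64(602.8), np.float64(-46.6))]
95 [(265.5, 15, np.float64(511.3), np.float64(-58.5)), (266.5, 40, np.float64(512.2), np.float64(-58.5)), (273.5, -14, np.float64(518.2), np.float64(-58.5)), (274.5, -57, np.float64(519.1), np.float64(-58.5)), (275.5, -15, np.float64(519.9), np.float64(-58.5)), (276.5, 17, np.float64(520.8), np.float64(-58.5)), (284.5, -13, np.float64(527.7), np.float64(-58.6)), (285.5, -
[... 4169 characters left out ...]
2.7), np.float64(-109.4)), (370.5, 15, np.float64(603.6), np.float64(-109.4))]
rows at col 322 [(64, np.float64(144.0)), (65, np.float64(144.0)), (66, np.float64(142.0)), (67, np.float64(141.0)), (68, np.float64(143.0)), (69, np.float64(142.0)), (70, np.float64(133.0)), (71, np.float64(114.0)), (72, np.float64(95.0)), (73, np.float64(85.0)), (74, np.float64(83.0)), (75, np.float64(87.0)), (76, np.float64(100.0)), (77, np.float64(117.0)), (78, np.float64(132.0)), (79, np.float64(137.0)), (80, np.float64(138.0)), (81, np.float64(138.0)), (82, np.float64(138.0)), (83, np.float64(138.0))]
mouth z8,10,17: [array([-38.6, -41.9]), array([-39.4, -42.7]), array([-39.6, -42.8]), array([-40.4, -43.5])]
```

Run:
```python
from h import *
c=[np.array(a,float) for a in np.load("c5.npy",allow_pickle=True)]
g=cv2.cvtColor(cv2.imread("pics/w5.png"),cv2.COLOR_BGR2GRAY).astype(float)
for r in (275,283,290):
    d=np.diff(g[r,265:375]); print(r,[(265+j+.5,round(d[j])) for j in range(len(d)) if abs(d[j])>15])
print("rows",[(r,int(g[r,290])) for r in range(256,306,3)])
for z in(198,204): print(z,back(c,[[276,270],[362,270],[276,296],[362,296]],z).round(1))
print("fin top 236",back(c,[[305,276],[332,276],[303,370],[333,370]],236).round(1))
# knob: white line
h=cv2.cvtColor(cv2.imread("pics/w5.png"),cv2.COLOR_BGR2HSV)[180:265,290:365]; m=cv2.inRange(h,(0,0,0),(180,255,48)); n,l,s,ct=cv2.connectedComponentsWithStats(m); k=1+s[1:,4].argmax(); ys,xs=np.nonzero(l==k)
print(s[k],cv2.minAreaRect(back(c,np.c_[xs+290,ys+180],128)[:,:2].astype(np.float32)))
print("line end",back(c,[[313,244],[345,207]],128).round(1))
```

```text
275 [(273.5, -30), (274.5, -59), (305.5, -20), (306.5, -21), (329.5, 22), (330.5, 21), (361.5, 48), (362.5, 35)]
283 [(273.5, -27), (274.5, -57), (275.5, -20), (303.5, -19), (304.5, -37), (331.5, 36), (332.5, 26), (360.5, 19), (361.5, 45), (362.5, 31)]
290 [(273.5, -23), (274.5, -50), (275.5, -28), (303.5, -31), (304.5, -22), (331.5, 27), (332.5, 33), (333.5, 16), (360.5, 31), (361.5, 42), (362.5, 20)]
rows [(256, 152), (259, 195), (262, 198), (265, 199), (268, 59), (271, 72), (274, 105), (277, 108), (280, 107), (283, 108), (286, 107), (289, 108), (292, 107), (295, 110), (298, 40), (301, 18), (304, 19)]
198 [[ 536.9 -143.8  198. ]
 [ 577.  -143.8  198. ]
 [ 536.3 -157.3  198. ]
 [ 577.5 -157.4  198. ]]
204 [[ 537.6 -141.2  204. ]
 [ 576.2 -141.3  204. ]
 [ 537.1 -154.2  204. ]
 [ 576.7 -154.3  204. ]]
fin top 236 [[ 551.9 -129.8  236. ]
 [ 561.5 -129.8  236. ]
 [ 550.5 -170.3  236. ]
 [ 562.4 -170.3  236. ]]
[  10   21   52   55 1731] ((557.7444458007812, -141.6216583251953), (40.93659210205078, 25.781177520751953), 37.45130920410156)
line end [[ 553.1 -155.4  128. ]
 [ 573.5 -130.6  128. ]]
```

The carrier's centreline is at x = 556.8 and the channel's at 561.1, parallel to world y. The screw axis is at about (561, -148.5). I'll move the carrier over the mouth and lower it.

>>> jog_arm(
  steps=[4.3,40,0,0,0,0.1,0,45,0,0,0,0,0,45,0,0,0,0,0,28,0,0,0,0,0,0,0,0,0,0],
)

```text
t: 14.02
eef_pos: [561.6, 0.9, 179.7]
tcp_rot: [0.705, 0.709, 0.0, -0.0]
force: [-0.5, -0.3, -1.8]
opening: 11.7
grasp_force: 25.0
```

>>> jog_arm(
  steps=[0,0,-40,0,0,0,0,0,-50,0,0,0,0,0,-45,0,0,0,0,0,-25,0,0,0,0,0,0,0,0,0],
)

```text
t: 14.65
eef_pos: [559.8, -2.0, 17.4]
tcp_rot: [0.707, 0.708, -0.001, -0.002]
force: [-0.4, 0.3, 0.6]
opening: 11.9
grasp_force: 25.0
```

Run:
```python
from h import *
tool()
i=env.camera("top"); a=cv2.resize(i[200:290,260:420],None,fx=4,fy=4,interpolation=cv2.INTER_CUBIC)
j=env.camera("scene"); b=cv2.resize(j[200:310,200:360],None,fx=2.2,fy=2.2,interpolation=cv2.INTER_CUBIC)
o=np.zeros((600,640,3),np.uint8); o[:360]=a[:, :640]; o[360:600,:352]=b[:240,:352]
cv2.imwrite("pics/v6.png",cv2.convertScaleAbs(o,alpha=1.4))
```

```text
t 14.65 tcp [559.8  -2.   17.4] y-axis deg 0.07 z [-0.005  0.001 -1.   ] F [-0.4  0.3  0.6] T [0.025 0.077 0.004] open 11.9 gf 25.0
```

View pics/v6.png

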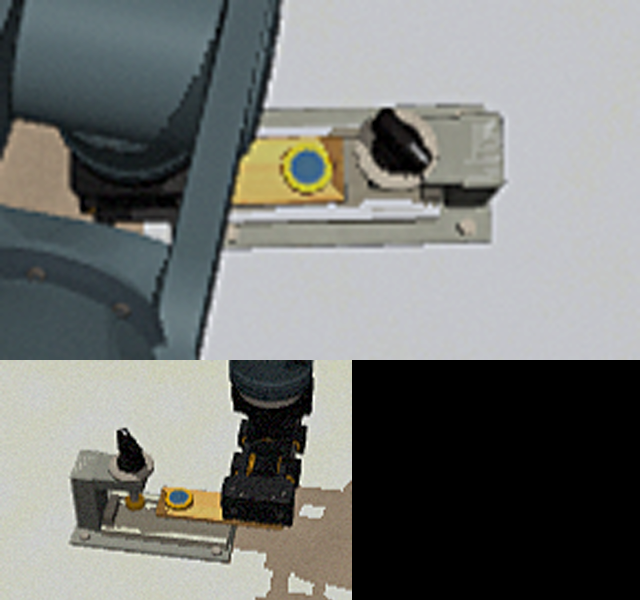

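The carrier's head is in the channel just in front of the arm, with the bezel at crop (305,168) and lateral fit looking centred. I'll lower it gently until it rests on the floor.

>>> jog_arm(
  steps=[0,0,-10,0,0,0,0,0,-6,0,0,0,0,0,-3,0,0,0,0,0,-2,0,0,0,0,0,0,0,0,0],
)

```text
t: 15.38
eef_pos: [561.8, -1.6, -1.6]
tcp_rot: [0.706, 0.708, -0.0, -0.0]
force: [-0.2, 0.1, -1.0]
opening: 11.9
grasp_force: 25.0
```

>>> jog_arm(
  steps=[0,0,-1,0,0,0,0,0,-1,0,0,0,0,0,0,0,0,0],
)

```text
t: 15.75
eef_pos: [561.8, -1.6, -3.5]
tcp_rot: [0.706, 0.708, -0.0, -0.0]
force: [-0.6, 0.4, -1.7]
opening: 11.7
grasp_force: 25.0
```

>>> jog_arm(
  steps=[0,0,-0.7,0,0,0,0,0,-0.7,0,0,0,0,0,0,0,0,0],
)

```text
t: 16.12
eef_pos: [561.7, -1.6, -5.0]
tcp_rot: [0.706, 0.708, -0.0, -0.0]
force: [0.2, 0.4, -1.2]
opening: 11.5
grasp_force: 25.0
```

>>> jog_arm(
  steps=[0,0,-0.5,0,0,0,0,0,-0.5,0,0,0,0,0,0,0,0,0],
)

```text
t: 16.5
eef_pos: [561.8, -1.6, -5.9]
tcp_rot: [0.706, 0.708, -0.0, -0.0]
force: [0.2, -0.4, -1.1]
opening: 11.5
grasp_force: 25.0
```

>>> jog_arm(
  steps=[0,0,-0.5,0,0,0,0,0,0,0,0,0],
)

```text
t: 16.75
eef_pos: [561.9, -1.6, -6.2]
tcp_rot: [0.706, 0.708, 0.0, 0.0]
force: [-1.1, 0.9, 0.5]
opening: 11.7
grasp_force: 25.0
```

>>> jog_arm(
  steps=[0,0,-0.5,0,0,0,0,0,0,0,0,0],
)

```text
t: 17.0
eef_pos: [562.0, -1.5, -6.4]
tcp_rot: [0.706, 0.708, 0.0, 0.0]
force: [-2.3, 1.8, 4.2]
opening: 11.4
grasp_force: 25.0
```

It's on the floor at z = -6.3, as expected. I'll slide it in.

>>> jog_arm(
  steps=[0,-8,0.3,0,0,0,0,-10,0,0,0,0,0,-10,0,0,0,0,0,-10,0,0,0,0,0,0,0,0,0,0],
)

```text
t: 17.62
eef_pos: [562.4, -41.5, -6.1]
tcp_rot: [0.707, 0.707, -0.0, 0.001]
force: [0.0, -2.9, 4.7]
opening: 11.7
grasp_force: 25.0
```

>>> jog_arm(
  steps=[0,-2,0,0,0,0,0,-2,0,0,0,0,0,-2,0,0,0,0,0,0,0,0,0,0],
)

```text
t: 18.12
eef_pos: [562.3, -45.4, -6.1]
tcp_rot: [0.707, 0.708, 0.0, 0.0]
force: [-0.3, 3.1, 6.7]
opening: 11.4
grasp_force: 25.0
```

>>> jog_arm(
  steps=[0,-1,0,0,0,0,0,-1,0,0,0,0,0,0,0,0,0,0],
)

```text
t: 18.5
eef_pos: [562.3, -47.2, -6.1]
tcp_rot: [0.707, 0.708, 0.001, 0.0]
force: [-0.6, 3.7, 7.0]
opening: 11.5
grasp_force: 25.0
```

>>> jog_arm(
  steps=[0,-1,0.3,0,0,0,0,-1,0,0,0,0,0,0,0,0,0,0],
)

```text
t: 18.88
eef_pos: [562.0, -49.5, -6.1]
tcp_rot: [0.707, 0.708, 0.0, 0.0]
force: [-0.5, 2.5, 5.8]
opening: 11.7
grasp_force: 25.0
```

>>> jog_arm(
  steps=[0,-1,0,0,0,0,0,-1,0,0,0,0,0,0,0,0,0,0],
)

```text
t: 19.25
eef_pos: [562.0, -51.1, -6.1]
tcp_rot: [0.707, 0.708, 0.0, -0.0]
force: [0.2, 4.8, 6.0]
opening: 11.9
grasp_force: 25.0
```

>>> jog_arm(
  steps=[0,-1,0,0,0,0,0,0,0,0,0,0],
)

```text
t: 19.5
eef_pos: [562.0, -51.1, -6.1]
tcp_rot: [0.707, 0.708, 0.001, -0.001]
force: [0.2, 8.1, 6.6]
opening: 11.9
grasp_force: 25.0
```

It's against the stop: no further motion and 8 N, where expected. I'll release, lift, and look at the knob with the wrist camera.

>>> jog_arm(
  steps=[0,0.3,0,0,0,0,0,0,0,0,0,0,0,0,0,0,0,0,0,0,0,0,0,0],
  jaw=50,
)

```text
t: 20.0
eef_pos: [561.6, -52.5, -6.5]
tcp_rot: [0.707, 0.708, -0.0, -0.0]
force: [0.1, -0.5, -0.8]
opening: 44.1
grasp_force: 0.0
```

>>> jog_arm(
  steps=[0,0,15,0,0,0,0,0,40,0,0,0,0,0,50,0,0,0,0,0,50,0,0,0,0,0,30,0,0,0],
)

```text
t: 20.62
eef_pos: [563.0, -52.7, 183.1]
tcp_rot: [0.706, 0.708, 0.001, 0.002]
force: [-0.2, -0.6, -0.1]
opening: 44.0
grasp_force: 0.0
```

>>> jog_arm(
  steps=[0,-50,0,0,0,0,0,-50,0,0,0,0,0,-9,0,0,0,0,0,0,0,0,0,0],
)

```text
t: 21.12
eef_pos: [561.7, -161.5, 179.2]
tcp_rot: [0.707, 0.707, 0.0, 0.0]
force: [-0.2, 0.3, 0.0]
opening: 44.0
grasp_force: 0.0
```

Run:
```python
from h import *
tool()
c=cal("wrist"); i=env.camera("wrist"); cv2.imwrite("pics/w7.png",i); np.save("c7.npy",np.array(c,dtype=object),allow_pickle=True)
for q,z in(("knob",92),("clutch",113),("fin",40),("carrier",10)):
    for d in env.spot_point("wrist",q)[:2]: print(q,round(d["score"],2),d["xy"],back(c,[d["xy"]],z).round(1))
u=proj(c,[[561,-148.5,110]])[0]; x,y=int(u[0]),int(u[1]); print(x,y)
cr=i[max(0,y-100):y+60,x-100:x+100]; cv2.imwrite("pics/v7.png",cv2.convertScaleAbs(cv2.resize(cr,None,fx=3.6,fy=3.6,interpolation=cv2.INTER_CUBIC),alpha=1.3)); print("crop org",x-100,y-100)
```

```text
t 21.12 tcp [ 561.7 -161.5  179.2] y-axis deg 0.02 z [ 0.  0. -1.] F [-0.2  0.3  0. ] T [-0.086  0.05   0.   ] open 44.0 gf 0.0
knob 0.88 [319.3, 221.0] [[ 561.9 -151.5   92. ]]
clutch 0.56 [320.7, 226.3] [[ 562.8 -149.3  113. ]]
fin 0.73 [316.7, 85.2] [[559.9 -54.   40. ]]
carrier 0.9 [314.6, 195.9] [[ 557.7 -149.8   10. ]]
318 223
crop org 218 123
```

View pics/v7.png

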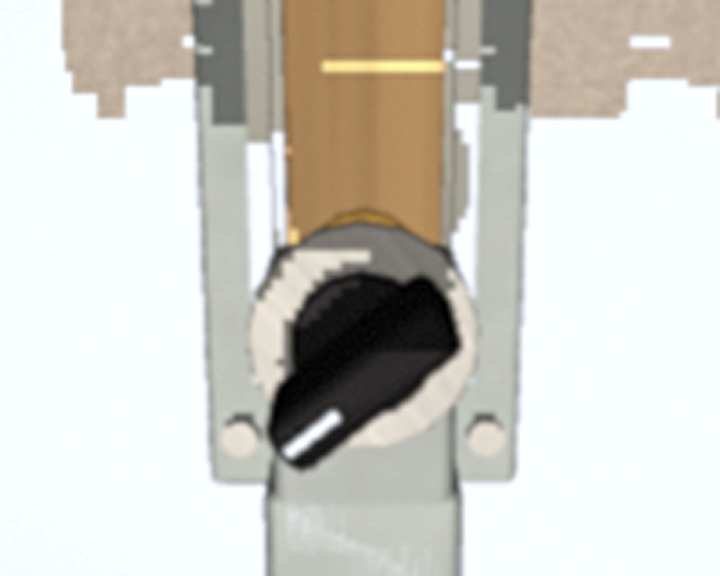

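The knob's white line runs from (298,249) to (312,238) px, pointing lower-left. The bezel is just visible under the collar and the carrier lies in the channel.

```bash
cat > line.py <<'E'
from h import *
def line(c,i,z=128,ctr=(561,-148.8),thr=150,rad=23):
    u=proj(c,[[*ctr,z]])[0]; h=cv2.cvtColor(i,cv2.COLOR_BGR2HSV)
    P0=back(c,[[x,y] for y in range(480) for x in range(640)],z)[:,:2].reshape(480,640,2)
    d=np.hypot(*(P0-np.array(ctr)).transpose(2,0,1))
    g=h[...,2]; blk=((g<70)&(d<rad+8)).astype(np.uint8)
    m=((g>thr)&(h[...,1]<60)&(d<rad)).astype(np.uint8)
    n,l,s,ct=cv2.connectedComponentsWithStats(m)
    for k in range(1,n):
        if s[k,4]<12: continue
        w=(l==k); ring=cv2.dilate(w.astype(np.uint8),np.ones((7,7)))-cv2.dilate(w.astype(np.uint8),np.ones((3,3)))
        f=(g[ring>0]<90).mean(); p=P0[w]; mu=p.mean(0); ev,V=np.linalg.eigh(np.cov(p.T)); v=V[:,1]
        if v@(mu-np.array(ctr))<0: v=-v
        print("comp",s[k,4],"dark ring",f.round(2),"mean",mu.round(1),"ang",np.degrees(np.arctan2(v[1],v[0])).round(1),"radial",np.degrees(np.arctan2(*(mu-ctr)[::-1])).round(1),"std",np.sqrt(ev).round(1))
E
python3 - <<'E'
from line import *
c=[np.array(a,float) for a in np.load("c7.npy",allow_pickle=True)]
P=back(c,[[297.7,249.4],[311.9,238]],128); v=P[0]-P[1]; print(P.round(1),np.degrees(np.arctan2(v[1],v[0])))
line(c,cv2.imread("pics/w7.png"))
# collar: bright disc fit z=91 — outline points from the crop
q=np.array([[250,330],[265,290],[477,330],[470,300],[380,445],[330,425],[440,415]])/3.6+[218,123]
print(back(c,q,91).round(1)[:,:2].tolist())
A=back(c,q,91)[:,:2]; M=np.c_[2*A,np.ones(len(A))]; s=np.linalg.lstsq(M,(A**2).sum(1),rcond=None)[0]; print("collar",s[:2],np.sqrt(s[2]+s[:2]@s[:2]))
E
```

```text
[[ 547.5 -160.7  128. ]
 [ 556.9 -152.8  128. ]] -139.90931778426307
comp 291 dark ring 0.41 mean [ 544.3 -140.6] ang 69.6 radial 153.9 std [1.8 7.2]
comp 399 dark ring 0.41 mean [ 573.6 -149.8] ang 40.8 radial -4.5 std [2.8 8.1]
comp 53 dark ring 0.91 mean [ 551.9 -156.5] ang -140.8 radial -139.7 std [0.6 3.4]
comp 41 dark ring 0.26 mean [ 541.6 -158.5] ang 119.6 radial -153.4 std [0.7 2.3]
comp 30 dark ring 0.09 mean [ 580.9 -158.2] ang 64.0 radial -25.4 std [0.6 2.2]
comp 41 dark ring 0.0 mean [ 561.1 -170.7] ang 0.2 radial -89.7 std [0.4 4.2]
[[538.3, -146.9], [541.5, -138.5], [585.0, -146.9], [583.4, -140.5], [565.1, -172.0], [554.6, -167.5], [577.7, -165.3]]
collar [ 562.08236505 -148.09212017] 22.923475561916987
```

The screw axis is at (561.5, -148.5) and the wing at -140.5°. The tool's y-axis has to be at 129.5°, which leaves the whole clockwise range for joint 6.

>>> jog_arm(
  steps=[0,13,0,0,0,10.5,0,0,0,0,0,10.5,0,0,0,0,0,10.5,0,0,0,0,0,10.5,0,0,0,0,0,10.5],
)

```text
t: 22.0
eef_pos: [561.8, -147.3, 178.7]
tcp_rot: [0.317, 0.948, 0.0, -0.0]
force: [0.1, 0.1, -0.1]
opening: 43.8
grasp_force: 0.0
```

>>> jog_arm(
  steps=[0,0,0,0,0,10.5,0,0,0,0,0,10.5,0,0,0,0,0,10.5,0,0,0,0,0,10.5,0,0,0,0,0,10.5],
)

```text
t: 22.62
eef_pos: [561.9, -147.3, 178.7]
tcp_rot: [-0.135, 0.991, 0.0, -0.0]
force: [-0.3, 0.1, -0.4]
opening: 43.9
grasp_force: 0.0
```

>>> jog_arm(
  steps=[0,0,0,0,0,10.5,0,0,0,0,0,10.5,0,0,0,0,0,3.5,0,0,0,0,0,0],
)

```text
t: 23.12
eef_pos: [561.8, -147.5, 178.7]
tcp_rot: [-0.339, 0.941, 0.0, -0.0]
force: [0.6, 0.2, -0.7]
opening: 44.5
grasp_force: 0.0
```

Run:
```python
from h import *
tool(); print(env.get_state()["joints"])
```

```text
t 23.12 tcp [ 561.8 -147.5  178.7] y-axis deg 129.63 z [-0.  0. -1.] F [ 0.6  0.2 -0.7] T [ 0.037 -0.01   0.085] open 44.5 gf 0.0
[-4.60955036e-01  2.20410485e-01  1.62034982e+00  4.66679671e-05
  1.30101690e+00 -2.72341209e+00]
```

>>> jog_arm(
  steps=[-0.3,-1,-30,0,0,0,0,0,-40,0,0,0,0,0,-25,0,0,0,0,0,-13,0,0,0,0,0,0,0,0,0],
)

```text
t: 23.75
eef_pos: [561.2, -148.9, 70.2]
tcp_rot: [-0.339, 0.941, 0.001, -0.0]
force: [-0.6, 0.0, 0.1]
opening: 44.2
grasp_force: 0.0
```

>>> jog_arm(
  steps=[0,0,0,0,0,0,0,0,0,0,0,0,0,0,0,0,0,0,0,0,0,0,0,0,0,0,0,0,0,0],
  jaw=0,
  grip_force=45,
)

```text
t: 24.38
eef_pos: [561.2, -148.6, 71.4]
tcp_rot: [-0.339, 0.941, 0.001, -0.0]
force: [-3.0, 3.5, 5.2]
opening: 12.4
grasp_force: 45.0
```

Run:
```python
from h import *
tool()
```

```text
t 24.38 tcp [ 561.2 -148.6   71.4] y-axis deg 129.6 z [-0.001  0.001 -1.   ] F [-3.   3.5  5.2] T [ 0.586  0.556 -0.099] open 12.4 gf 45.0
```

>>> jog_arm(
  steps=[0,0,0,0,0,-8,0,0,0,0,0,-8,0,0,0,0,0,-8,0,0,0,0,0,-8,0,0,0,0,0,-8],
)

```text
t: 25.0
eef_pos: [561.0, -148.1, 71.4]
tcp_rot: [0.005, 1.0, 0.001, -0.001]
force: [-4.2, 5.7, 7.9]
opening: 11.6
grasp_force: 45.0
```

```bash
cat > tq.py <<'E'
from h import *
tool()
T=[]
for _ in range(4): env.camera("top"); T.append(env.get_state()["torque"][2])
print(np.round(T,3),"mean",np.mean(T).round(3))
E
python3 tq.py
```

```text
t 25.0 tcp [ 561.  -148.1   71.4] y-axis deg 89.38 z [-0.001  0.002 -1.   ] F [-4.2  5.7  7.9] T [0.953 0.655 0.214] open 11.6 gf 45.0
[ 0.036 -0.133 -0.208 -0.12 ] mean -0.106
```

>>> jog_arm(
  steps=[0,0,0,0,0,-3,0,0,0,0,0,-3,0,0,0,0,0,-3,0,0,0,0,0,-2,0,0,0,0,0,-2],
)

```text
t: 25.82
eef_pos: [561.0, -147.8, 71.4]
tcp_rot: [0.117, 0.993, 0.001, -0.001]
force: [-4.1, 6.6, 6.8]
opening: 11.8
grasp_force: 45.0
```

```bash
python3 -c "from h import *;tool()"
```

```text
t 25.82 tcp [ 561.  -147.8   71.4] y-axis deg 76.58 z [-0.001  0.002 -1.   ] F [-4.1  6.6  6.8] T [1.05  0.608 0.168] open 11.8 gf 45.0
```

>>> jog_arm(
  steps=[0,0,0,0,0,-2,0,0,0,0,0,-2,0,0,0,0,0,-2,0,0,0,0,0,-2,0,0,0,0,0,-2],
)

```text
t: 26.45
eef_pos: [561.0, -147.7, 71.3]
tcp_rot: [0.203, 0.979, 0.001, -0.001]
force: [-3.8, 6.5, 6.8]
opening: 11.4
grasp_force: 45.0
```

```bash
python3 -c "from h import *;tool()"
```

```text
t 26.45 tcp [ 561.  -147.7   71.3] y-axis deg 66.58 z [-0.001  0.002 -1.   ] F [-3.8  6.5  6.8] T [1.027 0.549 0.217] open 11.4 gf 45.0
```

>>> jog_arm(
  steps=[0,0,0,0,0,-2,0,0,0,0,0,-2,0,0,0,0,0,-2,0,0,0,0,0,-1,0,0,0,0,0,-1],
)

```text
t: 27.08
eef_pos: [561.1, -147.6, 71.4]
tcp_rot: [0.271, 0.963, 0.001, -0.001]
force: [-3.0, 7.0, 6.9]
opening: 11.7
grasp_force: 45.0
```

```bash
python3 -c "from h import *;tool()"
```

```text
t 27.07 tcp [ 561.1 -147.6   71.4] y-axis deg 58.61 z [-0.001  0.002 -1.   ] F [-3.   7.   6.9] T [1.115 0.646 0.167] open 11.7 gf 45.0
```

>>> jog_arm(
  steps=[0,0,0,0,0,-2,0,0,0,0,0,-2,0,0,0,0,0,-2,0,0,0,0,0,-1,0,0,0,0,0,-1],
)

```text
t: 27.7
eef_pos: [561.2, -147.5, 71.3]
tcp_rot: [0.337, 0.942, 0.001, -0.001]
force: [-3.5, 7.6, 7.3]
opening: 11.5
grasp_force: 45.0
```

```bash
python3 -c "from h import *;tool()"
```

```text
t 27.7 tcp [ 561.2 -147.5   71.3] y-axis deg 50.64 z [-0.001  0.003 -1.   ] F [-3.5  7.6  7.3] T [1.143 0.453 0.382] open 11.5 gf 45.0
```

Torque has jumped to 0.38. I'll confirm with a very small turn.

>>> jog_arm(
  steps=[0,0,0,0,0,-1,0,0,0,0,0,-1],
)

```text
t: 27.95
eef_pos: [561.2, -147.4, 71.4]
tcp_rot: [0.353, 0.936, 0.001, -0.001]
force: [-2.3, 6.6, 7.0]
opening: 11.3
grasp_force: 45.0
```

```bash
python3 -c "
from line import *
tool(); c=cal('scene'); cv2.imwrite('pics/s9.png',env.camera('scene')); cv2.imwrite('pics/t9.png',env.camera('top')); tool()"
```

```text
t 27.95 tcp [ 561.2 -147.4   71.4] y-axis deg 48.64 z [-0.001  0.003 -1.   ] F [-2.3  6.6  7. ] T [1.142 0.478 0.313] open 11.3 gf 45.0
t 28.05 tcp [ 561.2 -147.5   71.4] y-axis deg 48.65 z [-0.001  0.003 -1.   ] F [-3.2  6.6  7.2] T [1.158 0.477 0.318] open 11.4 gf 45.0
```

>>> jog_arm(
  steps=[0,0,0,0,0,-1,0,0,0,0,0,-1],
)

```text
t: 28.3
eef_pos: [561.2, -147.4, 71.3]
tcp_rot: [0.369, 0.929, 0.001, -0.001]
force: [-1.9, 7.0, 6.8]
opening: 11.6
grasp_force: 45.0
```

```bash
python3 tq.py
```

```text
t 28.3 tcp [ 561.2 -147.4   71.3] y-axis deg 46.64 z [-0.001  0.003 -1.   ] F [-1.9  7.   6.8] T [1.185 0.406 0.373] open 11.6 gf 45.0
[0.38  0.275 0.343 0.41 ] mean 0.352
```

>>> jog_arm(
  steps=[0,0,0,0,0,-1,0,0,0,0,0,-1],
)

```text
t: 28.75
eef_pos: [561.3, -147.4, 71.4]
tcp_rot: [0.386, 0.923, 0.001, -0.001]
force: [-2.7, 7.2, 6.7]
opening: 11.6
grasp_force: 45.0
```

```bash
python3 tq.py
```

```text
t 28.75 tcp [ 561.3 -147.4   71.4] y-axis deg 44.64 z [-0.001  0.003 -1.   ] F [-2.7  7.2  6.7] T [1.169 0.429 0.414] open 11.6 gf 45.0
[0.318 0.367 0.328 0.368] mean 0.345
```

The torque holds at about 0.35 over 6°, so the clutch is slipping. I'll add 2°, then let go and check line against tick.

>>> jog_arm(
  steps=[0,0,0,0,0,-1,0,0,0,0,0,-1,0,0,0,0,0,0],
)

```text
t: 29.32
eef_pos: [561.3, -147.3, 71.4]
tcp_rot: [0.401, 0.916, 0.001, -0.001]
force: [-2.5, 7.7, 7.7]
opening: 12.0
grasp_force: 45.0
```

```bash
python3 tq.py
```

```text
t 29.32 tcp [ 561.3 -147.3   71.4] y-axis deg 42.66 z [-0.001  0.003 -1.   ] F [-2.5  7.7  7.7] T [1.126 0.401 0.355] open 12.0 gf 45.0
[0.301 0.359 0.358 0.359] mean 0.344
```

>>> jog_arm(
  steps=[0,0,0,0,0,0,0,0,0,0,0,0,0,0,0,0,0,0,0,0,0,0,0,0],
  jaw=50,
)

```text
t: 30.02
eef_pos: [561.4, -149.5, 70.6]
tcp_rot: [0.402, 0.916, -0.0, -0.0]
force: [0.1, -0.1, -0.4]
opening: 44.0
grasp_force: 0.0
```

>>> jog_arm(
  steps=[0,0,20,0,0,0,0,0,40,0,0,0,0,0,48,0,0,0,0,-12,0,0,0,0,0,0,0,0,0,0],
)

```text
t: 30.65
eef_pos: [561.2, -162.0, 178.2]
tcp_rot: [0.402, 0.915, -0.0, -0.0]
force: [-0.4, 0.0, -0.8]
opening: 44.1
grasp_force: 0.0
```

Run:
```python
from line import *
tool()
c=cal("wrist"); i=env.camera("wrist"); cv2.imwrite("pics/w10.png",i); np.save("c10.npy",np.array(c,dtype=object),allow_pickle=True)
line(c,i,ctr=(561.3,-148.5))
# collar at z=91: value profile around rim r=20..22.5
g=cv2.cvtColor(i,cv2.COLOR_BGR2GRAY)
for r in(19,21,23):
    a=np.arange(-180,180,4); u=proj(c,[[561.5+r*np.cos(np.radians(t)),-148.5+r*np.sin(np.radians(t)),91] for t in a])
    print(r,[(int(t),int(g[int(y+.5),int(x+.5)])) for t,(x,y) in zip(a,u)])
```

```text
t 30.65 tcp [ 561.2 -162.   178.2] y-axis deg 42.54 z [-0.  0. -1.] F [-0.4  0.  -0.8] T [-0.056  0.027 -0.026] open 44.1 gf 0.0
comp 24 dark ring 0.92 mean [ 553.7 -140.7] ang 135.7 radial 134.3 std [0.3 3.3]
comp 235 dark ring 0.32 mean [ 551.1 -158.3] ang 171.5 radial -136.4 std [1.6 6.3]
comp 919 dark ring 0.31 mean [ 575.4 -145.3] ang 99.3 radial 12.9 std [ 4.2 10.5]
19 [(-180, 94), (-176, 94), (-172, 94), (-168, 99), (-164, 98), (-160, 94), (-156, 94), (-152, 94), (-148, 94), (-144, 92), (-140, 90), (-136, 120), (-132, 166), (-128, 159), (-124, 143), (-120, 122), (-116, 109), (-112, 117), (-108, 118), (-104, 161), (-100, 166), (-96, 164), (-92, 164), (-88, 164), (-84, 165), (-80, 163), (-76, 164), (-72, 167), (-68, 168), (-64, 138), (-60, 12), (-56, 12), (-52, 14), (-48, 15), (-44, 11), (-40, 13), (-36, 13), (-32, 15), (-28, 12), (-24, 55), (-20, 117), (-16, 165), (-12, 149), (-8, 143), (-4, 143), (0, 140), (4, 116), (8, 160), (12, 160), (16, 159), (20, 160), (24, 159), (28, 156), (32, 158), (36, 163), (40, 147), (44, 116), (48, 91), (52, 91), (56, 96), (60, 94), (64, 92), (68,
[... 1639 characters left out ...]
3), (-76, 153), (-72, 152), (-68, 158), (-64, 155), (-60, 71), (-56, 5), (-52, 14), (-48, 15), (-44, 13), (-40, 15), (-36, 23), (-32, 18), (-28, 64), (-24, 172), (-20, 171), (-16, 173), (-12, 171), (-8, 169), (-4, 157), (0, 170), (4, 167), (8, 175), (12, 157), (16, 158), (20, 156), (24, 164), (28, 167), (32, 161), (36, 155), (40, 152), (44, 99), (48, 106), (52, 106), (56, 94), (60, 97), (64, 101), (68, 98), (72, 93), (76, 94), (80, 95), (84, 89), (88, 93), (92, 86), (96, 94), (100, 87), (104, 86), (108, 81), (112, 93), (116, 93), (120, 91), (124, 94), (128, 94), (132, 94), (136, 83), (140, 49), (144, 55), (148, 93), (152, 88), (156, 93), (160, 94), (164, 93), (168, 88), (172, 90), (176, 82)]
```

The line is at about 135° and the tick at about 141°, so the knob has slipped about 6° clockwise past first slip. The gripper is clear, so I'll hand in.

Run:
```python
from plant import env
print(env.sign_off())
```

```text
the job is handed in; nothing more can be done
None
```

The carrier lies in the channel against the back stop, and the knob was turned until its clutch slipped about 6°, then released; the job was handed in at about 31 s.

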